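# Wedge the spice riser's front rail tight

### The arm

A 6-joint arm with a two-finger parallel gripper is mounted at the origin on a cart in front of the work surface, level with it; the furniture and walls round the work are solid. World frame = base frame: x ahead of the robot, y to its left, z up, the work surface at z = 0. Lengths are in mm, angles in rad, forces in N, time in s.
With the tool pointing down it reaches from about 275 to 1000 mm from the base axis. Payload 8.4 kg.
Tool frame: the origin (TCP) lies on the centre line of the jaws, within the pads' length; the fingertips stand 17 mm ahead of it and the grasp point (between the pads) lies 2 mm behind it; z points along the fingers, y is the line along which they close (so a half turn about z gives the same grasp; the last joint's range is limited). The gripper opens to 85 mm and grips with 20 to 120 N. Pads are 22 mm wide; open, the fingers measure 114 mm over their backs; the gripper's body (76 mm by 85 mm) begins 54 mm behind the grasp point. The pads swing forward as they close: fully open they stand 13 mm farther back than shut.
Start: joints at [1.174, 0.353, 1.633, -0, 1.155, -0.002], TCP at [240.389, 576.924, 248.281] pointing down, gripper open.
Joint ranges: [-2.63, 2.63], [-0.92, 2.1], [0.06, 2.66], [-1.3, 4.44], [0, 2.69], [-3.02, 3.02]. Speed limits (rad/s): [2.22, 2.22, 2.79, 3.14, 3.14, 3.14].

### API

Orientations are given as [roll, pitch, yaw] about the fixed x, y, z axes, in that order (R = Rz(yaw) Ry(pitch) Rx(roll)).
In Python, from rig import r, eyes gives the robot as it stands. The module is installed in compiled form; this text tells all that it offers.
- The arm moves only by the shell command python3 -m inch 'ROWS' [FORCE]. ROWS is JSON, a list of rows, each a list of 7 numbers: the shift along the tool's x, y, z in m, then the turn, a rotation vector about the tool's x, y, z in degrees, then the closure, from -1 (fully open) to 1 (shut). In form: [[x, y, z, rx, ry, rz, gripper], ...]. A call has 1 to 8 rows; each row shifts and turns the commanded pose from where the row before left it, along the tool's axes as they then stand; what a row does not reach is not made up. A row lasts 1/10 s, in which the tool goes at most 50 mm and 8.59 degrees, less where a joint would pass 70% of its speed; a pose out of reach is approached as far as the arm can. A call with a gripper value outside its range is refused whole. The fingers move at their own pace and stop on an object; FORCE is the grip in N (left out, the last holds). Time passes only in rows, so rows that do not move let the fingers close. It gives the time, the measured TCP pose, the force, the opening and the grip force at its end, in the units of the state.
- r.sense(): the state, without advancing time (a new reading comes with each control period).
- eyes.grab_frame(name): name is "scene" or "top"; returns a dict with "img" (480x640x3 uint8, blue, green, red), "fx", "fy", "cx", "cy" (pixels), "D" ([k1, k2, p1, p2, k3] as OpenCV has them; the pictures are not rectified), "R" (3x3) and "t" (3): a world point X has camera coordinates R X + t. Camera axes: x right, y down, z forward; pixel columns grow to the right and rows downward; lengths in mm; the calibration is good to about 2 mm. A picture is of the moment at which its call begins. There is no depth.
- r.sign_off(): hands the job in; it is judged then, once.
The state is a dict: "clock": time; "qpos": joint angles; "qvel": joint speeds; "joint_efforts": joint torques, N m; "eef_pos": TCP position; "tcp_rot": TCP orientation; "contact_force": force on the tool from outside, world axes, zero at the start; "wrist_torque": the same for the moment, N m; "opening": opening from 0.0 (shut) to 1.0 (fully open); "grasp_force": force on a finger pad.
Only numpy, scipy, OpenCV 4.12 (cv2) and the standard library are available. Lean on these libraries where they do the work, as an engineer would, in place of code of your own. Each camera call takes 0.05 s, during which the arm holds its last target. There are 200 camera calls.

### The job

The spice riser's slanting front rail is locked by two headed wooden wedges: one is home, the other still stands in its keeping block. Set that wedge loosely into the empty slot of the rail and let go of it, then tap it in along the slant of the slot with the foot (thick end) of the wooden mallet, not with the fingers, until its head sits fully home on the rail and it moves no further. Finally stand the mallet upright on its thick end on the worktop again; leave the two spice jars on the riser, the white ramekin and the roll of labels where they are.

Things in the scene. Friction and masses are not known exactly. Their poses are not given: they have to be found in the camera images.
- riser: pale wooden spice riser, fixed to the worktop, 150 mm deep x 220 wide, standing side-on: its front, with the slanting rail, faces roughly to the robot's right; behind the rail is a shelf, top 95 mm above the worktop, with two spice jars (tops 192 mm up). Origin: centre of its underside; x to its back (robot's left), y towards the robot, z up; yaw 73 to 107 degrees.
- rail: the riser's fixed slanting rail, 220 mm long, 58 up its slope, 60 deep. Origin: middle of the EMPTY slot's mouth (the one nearer the robot), in the rail's face, 85 mm above the worktop. z points out of the slot (30 degrees from vertical, leaning to the riser's front), x up the slope to its back, y along the rail towards the robot. Mouth 23 (x) x 28 mm (y), tapering to 9 x 28 at 55 mm depth.
- wedge: loose wooden wedge, 60 g: head 34 (x) x 26 (y) x 30 mm high, below it a blade 55 mm long, 22 wide (y), tapering from 18 thick (x) at the head to 6 at the tip. Origin: centre of the head's underside; z out of the head's top. Home, its frame meets rail's (a half turn about z is as good). Starts upright in its block, head resting on the block's top; grip the head across y.
- wedge_block: pale wooden keeping block, fixed, 66 (x) x 62 (y) x 66 mm high, on a foot 84 x 80 x 6, with an upright slot in which the wedge stands; at the robot's left or right. Origin: centre of its underside; the wedge's axes lie along the block's.
- mallet: turned wooden mallet, 200 g, 140 mm tall, standing upright on its thick end at the robot's left or right: foot end 48 mm across from 0 to 50 high, round handle 26 mm across from 60 to 132 high. Origin: centre of the flat striking foot (44 across); z along the handle, up.
- spice_a: spice jar on the riser's shelf, the one nearer the robot, 46 x 46 x 97 mm high, loose. Origin: centre of its underside.
- spice_b: spice jar on the riser's shelf, the farther one, 46 x 46 x 97 mm high, loose. Origin: centre of its underside.
- ramekin: white ramekin, 103 mm across, 52 high, loose, at the far left. Origin: centre of its underside.
- label_roll: roll of kraft labels, 62 mm across, 24 high, loose, at the far right. Origin: centre of its underside.
- slot_shoes (a point): point in the empty slot 8.5 mm below its mouth, midway between two sprung wooden shoes that stand 13.5 mm apart along the rail's x. The wedge pushes them apart: it drops in freely until its head is about 13 mm off the rail's face, then needs about 7 N along the slot to go on, rising to 10 to 14 N, and stays where it is left. It stops when the head meets the face.
- seated_wedge (a point): centre of the head's top of the other, fixed wedge, already home, in the rail's far slot 110 mm from the empty one (rail's y = -110); its head stands 30 mm above the rail's face and shows the finished state.

How it is judged:
By the outcome, as a careful person would: the job done as asked, in the order asked, and still so for the second after the job is handed in, with the robot touching nothing.
It also fails if it takes over 72 s, if anything falls off the work surface, if the arm or the gripper's body presses on something with over 40 N, if the wrist force passes 120 N, or if a joint passes its speed limit or range.

## Working session

There is one attempt and no reset: what is moved stays moved. The work goes in short steps, Python scripts to look and compute and a shell command to move; the robot and the scene stay as the last step left them, time stands still between calls to the robot, and variables do not carry over. Pictures are saved under pics/ and viewed, at most 10 in all, crops included, and the job is handed in when it is done.

```bash
mkdir -p pics; python3 - <<'E'
from rig import r, eyes
import cv2,pickle
for n in("scene","top"):
    f=eyes.grab_frame(n); cv2.imwrite(f"pics/{n}0.png",f["img"]); pickle.dump(f,open(f"{n}0.pkl","wb"))
    print(n,f["fx"],f["D"],(-f["R"].T@f["t"]).round())
s=r.sense();print(s)
E
```

```text
scene 495.69474484728715 [-0.0973475  0.         0.         0.         0.       ] [-194. -696.  740.]
top 528.0240429631219 [0.00415255 0.         0.         0.         0.        ] [ 441.   18. 1461.]
{'clock': 0.1, 'qpos': array([ 1.17360540e+00,  3.53591880e-01,  1.63401476e+00,  2.95014631e-05,
        1.15519625e+00, -2.41905693e-03]), 'qvel': array([ 0.00239132, -0.00033831, -0.0010908 ,  0.00130884, -0.00011554,
        0.00120877]), 'joint_efforts': array([ 1.05092728e-03, -6.06350255e+01, -3.42818499e+01,  1.03202681e-04,
        4.11343121e-03,  3.82809858e-06]), 'eef_pos': array([240.22956714, 576.57650239, 247.64788433]), 'tcp_rot': array([-3.14038250e+00, -2.99032195e-05,  2.74680884e+00]), 'contact_force': array([-0.26634284, -0.29295592, -0.14787493]), 'wrist_torque': array([-0.01916389,  0.03231796,  0.01667288]), 'grasp_force': 0.0, 'opening': 0.9981914807822776}
```

View pics/scene0.png

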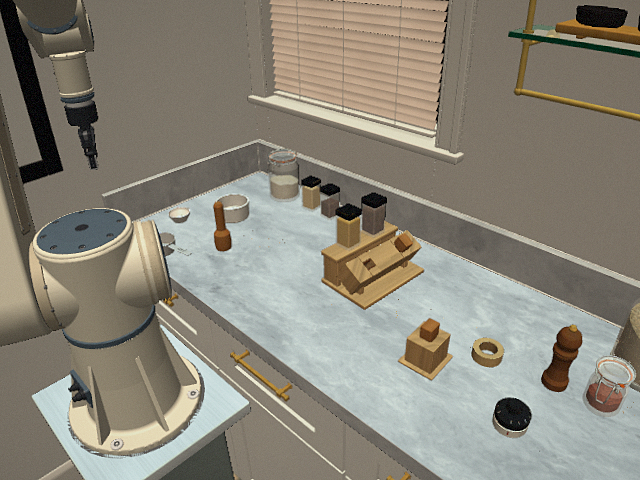

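View pics/top0.png

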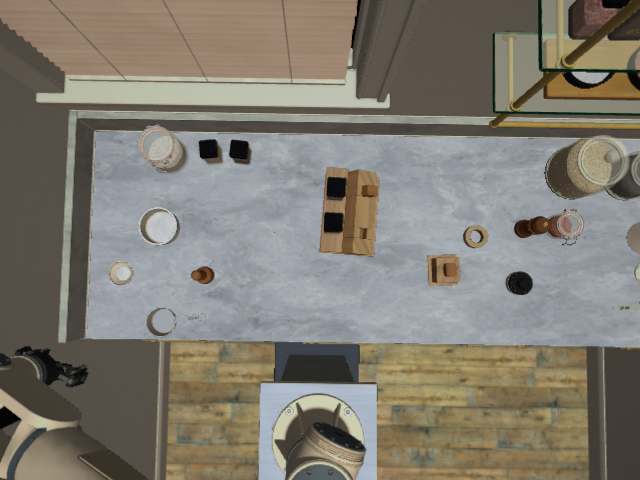

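The scene view shows the riser in the middle (370,255), the block with the wedge at (428,345) and the mallet at (222,235). In the top view they are at (350,210), (446,270) and (203,275). Next I'll enlarge these areas to measure them.

```bash
python3 - <<'E'
import cv2,pickle,numpy as np
t=pickle.load(open("top0.pkl","rb"))["img"];s=pickle.load(open("scene0.pkl","rb"))["img"]
def c(i,x,y,w,h,k): return cv2.resize(i[y:y+h,x:x+w],None,fx=k,fy=k,interpolation=cv2.INTER_CUBIC)
# scene: riser 310..435,185..310 (x5) ; block 395..460,310..380
cv2.imwrite("pics/c1.png",np.hstack([c(s,315,190,120,120,5)[:600],np.vstack([c(s,395,315,66,66,3)[:198,:198],c(t,420,245,50,50,4)[:198,:198],c(s,205,192,40,66,3)[:198].copy() if 0 else cv2.copyMakeBorder(c(s,205,192,40,66,3),0,6,0,78,0)[:204,:198]])]))
cv2.imwrite("pics/c2.png",c(t,310,160,80,100,6))
E
```

```text
(no output)
```

View pics/c1.png

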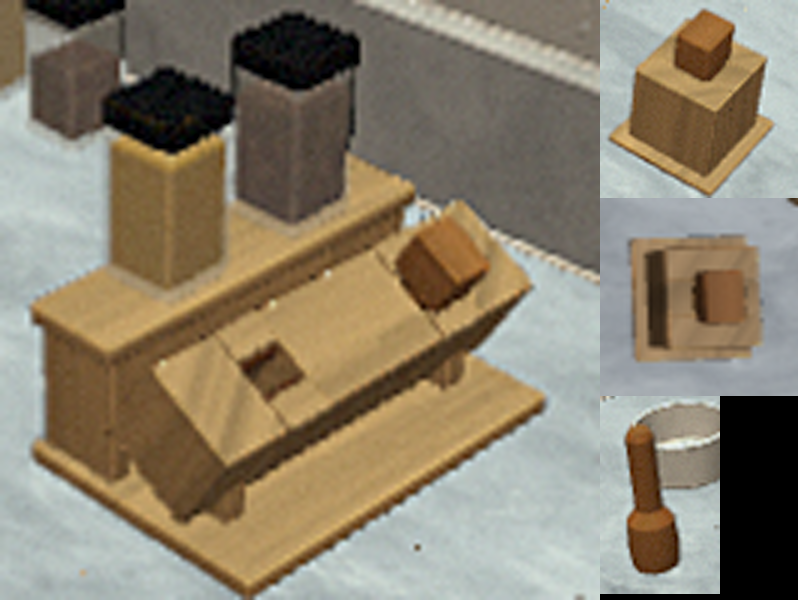

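View pics/c2.png

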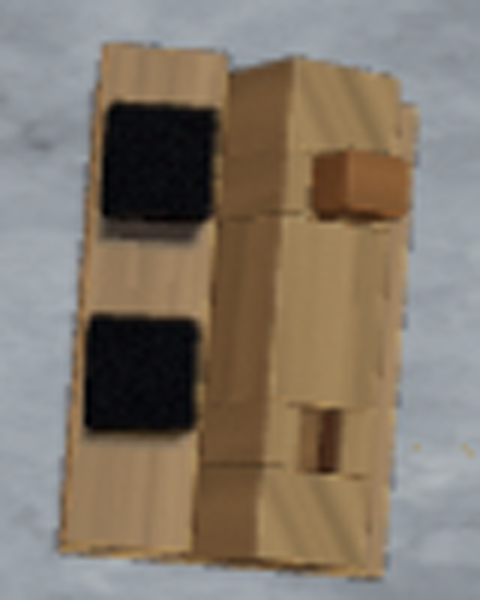

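The crops show the slot mouth centre at scene crop (272,371) and top crop (320,440), and the wedge head with its 34 mm side along world x. Next I'll triangulate the points and check them with masks.

```bash
cat > h.py <<'E'
import cv2,pickle,numpy as np
S=pickle.load(open("scene0.pkl","rb"));T=pickle.load(open("top0.pkl","rb"))
def K(f): return np.array([[f["fx"],0,f["cx"]],[0,f["fy"],f["cy"]],[0,0,1]])
def und(f,p): return cv2.undistortPoints(np.array(p,float).reshape(-1,1,2),K(f),np.array(f["D"])).reshape(-1,2)
def ray(f,p,z):
    d=np.c_[und(f,p),np.ones(len(und(f,p)))]@f["R"]; c=-f["R"].T@f["t"]
    return c+d*((z-c[2])/d[:,2])[:,None]
def tri(ps,pt):
    P=[np.c_[f["R"],f["t"]] for f in(S,T)]
    X=cv2.triangulatePoints(P[0],P[1],und(S,ps).T,und(T,pt).T); return (X[:3]/X[3]).T
def proj(f,X): return cv2.projectPoints(np.array(X,float).reshape(-1,1,3),cv2.Rodrigues(f["R"])[0],np.array(f["t"],float),K(f),np.array(f["D"]))[0].reshape(-1,2)
E
python3 - <<'E'
from h import *
np.set_printoptions(precision=1,suppress=True)
s5=lambda u,v:(315+u/5-.4,190+v/5-.4); t6=lambda u,v:(310+u/6-.42,160+v/6-.42)
sb=lambda u,v:(395+(u-600)/3-.33,315+v/3-.33); tb=lambda u,v:(420+(u-600)/4-.4,245+(v-198)/4-.4)
print("slot,",tri([s5(272,371)],[t6(320,440)]))
print("slot rays z85",ray(S,[s5(272,371)],85),ray(T,[t6(320,440)],85))
base=[s5(250,588),s5(545,400),s5(40,450)]
print("base ray z~10",ray(S,base,10))
print("shelf top z95 T",ray(T,[t6(103,45),t6(229,52),t6(62,545),t6(194,553)],95))
print("rail ridge T/S",tri([s5(158,368),s5(460,203)],[t6(262,555),t6(295,60)]))
print("rail lower edge",tri([s5(222,463),s5(533,285)],[t6(368,562),t6(400,75)]))
print("head block top",tri([sb(706,30)],[tb(728,296)]), ray(T,[tb(728,296)],96))
print("foot corners z6 T",ray(T,[tb(633,237),tb(755,241),tb(753,357),tb(633,361)],6))
print("foot corners z6 S",ray(S,[sb(610,137),sb(710,192),sb(773,123)],6))
print("blocktop S",ray(S,[sb(636,70),sb(717,112),sb(766,60),sb(690,22)],66))
for n,f,x0,y0,x1,y1 in(("malS",S,205,192,240,258),("malT",T,185,260,220,290),("wedT",T,430,255,465,285),("wedS",S,415,315,445,345),("seatT",T,355,175,385,205),("seatS",S,390,225,420,255)):
    h=cv2.cvtColor(f["img"],cv2.COLOR_BGR2HSV)[y0:y1,x0:x1]
    m=((h[...,0]<15)&(h[...,1]>130)).astype(np.uint8)
    c=max(cv2.findContours(m,0,2)[0],key=cv2.contourArea)+[x0,y0]
    c=c.reshape(-1,2);print(n,cv2.contourArea(c),"bb",c.min(0),c.max(0),cv2.minAreaRect(c.astype(np.float32)))
    if n[:3]=="mal":
        b=c[c[:,1].argmax()];t=c[c[:,1].argmin()];print(b,t,c.tolist() if n=="malT" else "")
E
```

```text
slot, [[ 555.5 -108.7   84.6]]
slot rays z85 [[ 555.5 -109.5   85. ]] [[ 555.  -108.2   85. ]]
base ray z~10 [[ 499.4 -146.5   10. ]
 [ 715.7 -160.8   10. ]
 [ 510.2   -2.3   10. ]]
shelf top z95 T [[725.6 -11.1  95. ]
 [723.3 -66.1  95. ]
 [507.    3.6  95. ]
 [504.4 -53.4  95. ]]
rail ridge T/S [[504.4 -82.9  99.9]
 [720.2 -95.3  97.9]]
rail lower edge [[ 501.  -129.2   72. ]
 [ 719.5 -143.8   70.3]]
head block top [[ 464.  -337.3   95.2]] [[ 463.9 -337.    96. ]]
foot corners z6 T [[ 505.  -295.1    6. ]
 [ 503.5 -379.2    6. ]
 [ 423.8 -377.5    6. ]
 [ 419.8 -295.1    6. ]]
foot corners z6 S [[ 420.5 -301.     6. ]
 [ 425.1 -378.4    6. ]
 [ 506.5 -375.2    6. ]]
blocktop S [[ 430.1 -309.5   66. ]
 [ 433.6 -370.    66. ]
 [ 496.  -367.1   66. ]
 [ 493.4 -308.6   66. ]]
malS 465.0 bb [214 204] [230 250] ((220.7307891845703, 226.84617614746094), (47.0091667175293, 15.628376007080078), 82.87498474121094)
[218 250] [214 204] 
malT 233.5 bb [192 267] [213 283] ((202.60003662109375, 275.7000427246094), (16.099689483642578, 20.124610900878906), 63.43495178222656)
[204 283] [203 267] [[203, 267], [202, 268], [200, 268], [199, 269], [198, 269], [196, 271], [194, 271], [193, 272], [192, 272], [192, 277], [194, 279], [197, 279], [200, 282], [203, 282], [204, 283], [206, 283], [207, 282], [208, 282], [210, 280], [211, 280], [211, 279], [212, 278], [212, 277], [213, 276], [213, 275], [212, 274], [212, 272], [211, 271], [211, 270], [210, 269], [209, 269], [208, 268], [206, 268], [205, 267]]
wedT 128.0 bb [444 263] [455 275] ((449.5, 269.0), (12.0, 11.0), 90.0)
wedS 143.5 bb [420 326] [438 341] ((429.0, 333.5), (15.0, 18.0), 90.0)
seatT 141.0 bb [362 185] [377 196] ((369.5, 190.5), (11.0, 15.0), 90.0)
seatS 90.0 bb [395 237] [412 251] ((402.45928955078125, 245.41403198242188), (17.018619537353516, 12.84804916381836), 19.653823852539062)
```

Both views agree to about 1 mm:
- **Slot:** about (556,-109,85), riser yaw about 86.2°.
- **Wedge:** about (463.7,-337.5), yaw about 2°.

Next I'll write a planner that prints the steps, and measure the mallet.

```bash
cat > plan.py <<'E'
import numpy as np,sys
from scipy.spatial.transform import Rotation as Ro
from rig import r
def down(yaw): return Ro.from_euler('xyz',[180,0,yaw],degrees=True)
SLOT=np.array([556,-109,85.]); YR=86.2
_x=np.array([np.cos(np.radians(YR)),np.sin(np.radians(YR)),0]); Z=np.array([0,0,1.])
RZ=np.cos(np.pi/6)*Z-.5*_x; RX=np.cos(np.pi/6)*_x+.5*Z; RY=np.cross(RZ,RX)
RAIL=Ro.from_matrix(np.c_[RX,-RY,-RZ])
def plan(p,R,n,frm=None):
    s=r.sense(); p0,R0=(s["eef_pos"],Ro.from_euler('xyz',s["tcp_rot"])) if frm is None else frm
    v=(R0.inv()*R).as_rotvec(); q=Ro.from_rotvec(v/n); M=np.zeros((3,3)); A=np.eye(3)
    for i in range(n): M+=A; A=A@q.as_matrix()
    d=np.linalg.solve(M,R0.inv().apply(np.array(p,float)-p0))
    print(n,"rows: d[m]",(d/1000).round(4),"rot[deg]",np.degrees(v/n).round(2),"|",np.linalg.norm(d).round(1)); return p,R
E
python3 - <<'E'
from plan import *
from h import *
np.set_printoptions(precision=1,suppress=True)
b=ray(S,[(218.5,250.5)],0)[0]; c=-S["R"].T@S["t"]; u=(b-c)[:2];u/=np.linalg.norm(u); print("mallet",b,b[:2]+22*u)
print(ray(S,[(218.5,204.5)],136), ray(T,[(206,274.5)],140), "scene vertical check",proj(S,[[*(b[:2]+22*u),0],[*(b[:2]+22*u),140]]),proj(T,[[*(b[:2]+22*u),0],[*(b[:2]+22*u),140]]))
print(RAIL.as_euler('xyz'))
a=plan([463.7,-337.5,170],down(2),24)
E
python3 -m inch '[[0,0,0,0,0,0,-1]]'
```

```text
mallet [419.9 310.2   0. ] [431.4 329. ]
[[439.4 309.2 136. ]] [[440.4 287.3 140. ]] scene vertical check [[217.9 246.4]
 [211.4 201.9]] [[201.1 277.7]
 [189.2 277.9]]
[ 3.1 -0.5  1.5]
24 rows: d[m] [-0.1  0.   0. ] rot[deg] [-0.   0.   6.5] | 54.5
clock: 0.2
eef_pos: [240.3, 576.7, 247.8]
tcp_rot: [-3.141, -0.0, 2.747]
contact_force: [-0.0, -0.6, -0.6]
opening: 1.002
grasp_force: 0.0
```

```bash
python3 -m inch '[[0,0,0,0,0,8.5,-1],[0,0,0,0,0,8.5,-1],[0,0,0,0,0,8.5,-1],[0,0,0,0,0,8.5,-1],[0,0,0,0,0,8.5,-1],[0,0,0,0,0,8.5,-1],[0,0,0,0,0,8.5,-1],[0,0,0,0,0,8.5,-1]]' >/dev/null;  python3 -m inch '[[0,0,0,0,0,8.5,-1],[0,0,0,0,0,8.5,-1],[0,0,0,0,0,8.5,-1],[0,0,0,0,0,8.5,-1],[0,0,0,0,0,8.5,-1],[0,0,0,0,0,8.5,-1],[0,0,0,0,0,8.5,-1],[0,0,0,0,0,8.5,-1]]' >/dev/null; python3 -m inch '[[0,0,0,0,0,8.5,-1],[0,0,0,0,0,8.5,-1],[0,0,0,0,0,2.4,-1]]'
python3 - <<'E'
from plan import *
from h import *
np.set_printoptions(precision=1,suppress=True)
plan([463.7,-337.5,170],down(2),24)
c=-S["R"].T@S["t"]
b=ray(S,[(223.3,250.8)],0)[0];u=(b-c)[:2];u/=np.linalg.norm(u);m=b[:2]+22*u;print("mallet",b,m)
print(proj(S,[[*m,0],[*m,140]]),proj(T,[[*m,0],[*m,140]]))
print("tri top",tri([(217.3,203)],[(195.5,275)]))
E
```

```text
clock: 2.1
eef_pos: [240.3, 576.8, 248.0]
tcp_rot: [3.141, 0.0, 0.029]
contact_force: [0.4, -0.4, -0.2]
opening: 1.003
grasp_force: 0.0
24 rows: d[m] [0. 0. 0.] rot[deg] [ 0.  0. -0.] | 39.4
mallet [428.2 299.2   0. ] [439.8 317.8]
[[222.7 246.6]
 [216.5 202.1]] [[205.3 274.7]
 [193.7 274.6]]
tri top [[438.9 313.5 139.1]]
```

```bash
python3 -m inch '[[0.0082,0.03835,0,0,0,0,-1],[0.0082,0.03835,0,0,0,0,-1],[0.0082,0.03835,0,0,0,0,-1],[0.0082,0.03835,0,0,0,0,-1],[0.0082,0.03835,0,0,0,0,-1],[0.0082,0.03835,0,0,0,0,-1],[0.0082,0.03835,0,0,0,0,-1],[0.0082,0.03835,0,0,0,0,-1]]' | sed -n 2p; python3 -m inch '[[0.0082,0.03835,0,0,0,0,-1],[0.0082,0.03835,0,0,0,0,-1],[0.0082,0.03835,0,0,0,0,-1],[0.0082,0.03835,0,0,0,0,-1],[0.0082,0.03835,0,0,0,0,-1],[0.0082,0.03835,0,0,0,0,-1],[0.0082,0.03835,0,0,0,0,-1],[0.0082,0.03835,0,0,0,0,-1]]' | sed -n 2p; python3 -m inch '[[0.0082,0.03835,0,0,0,0,-1],[0.0082,0.03835,0,0,0,0,-1],[0.0082,0.03835,0,0,0,0,-1],[0.0082,0.03835,0.01,0,0,0,-1],[0.0082,0.03835,0.01,0,0,0,-1],[0.0082,0.03835,0.02,0,0,0,-1],[0.0082,0.03835,0.02,0,0,0,-1],[0.0082,0.03835,0.018,0,0,0,-1]]'
python3 - <<'E'
from plan import *
plan([463.7,-337.5,88],down(2),3)
E
```

```text
eef_pos: [316.6, 271.1, 248.3]
eef_pos: [392.8, -33.4, 248.5]
clock: 4.5
eef_pos: [468.8, -337.7, 169.2]
tcp_rot: [-3.141, 0.0, 0.034]
contact_force: [0.5, -0.1, 0.4]
opening: 0.998
grasp_force: 0.0
3 rows: d[m] [-0.0017 -0.0001  0.0271] rot[deg] [-0.    0.   -0.01] | 27.1
```

```bash
python3 -m inch '[[-0.0052,0,0.01,0,0,0,-1],[0,0,0.03,0,0,0,-1],[0,0,0.03,0,0,0,-1],[0,0,0.012,0,0,0,-1],[0,0,0,0,0,0,-1]]'; python3 -m inch '[[0,0,0,0,0,0,1],[0,0,0,0,0,0,1],[0,0,0,0,0,0,1],[0,0,0,0,0,0,1],[0,0,0,0,0,0,1],[0,0,0,0,0,0,1],[0,0,0,0,0,0,1],[0,0,0,0,0,0,1]]' 40
```

```text
clock: 5.0
eef_pos: [462.6, -335.2, 86.8]
tcp_rot: [-3.139, 0.003, 0.035]
contact_force: [0.9, 0.8, 1.0]
opening: 1.001
grasp_force: 0.0
clock: 5.8
eef_pos: [464.1, -336.6, 89.3]
tcp_rot: [3.141, -0.001, 0.035]
contact_force: [-1.7, 1.8, 7.3]
opening: 0.293
grasp_force: 39.3
```

```bash
python3 -m inch '[[0,0,-0.004,0,0,0,1],[0,0,-0.02,0,0,0,1],[0,0,-0.04,0,0,0,1],[0,0,-0.04,0,0,0,1],[0,0,-0.04,0,0,0,1],[0,0,0,0,0,0,1]]'
python3 - <<'E'
from plan import *
from rig import eyes
import cv2
print(r.sense()["grasp_force"])
a=plan(SLOT+RZ*(23+90),RAIL,14)
s=r.sense();print(s["eef_pos"],SLOT+RZ*113)
f=eyes.grab_frame("scene");cv2.imwrite("pics/lift.png",cv2.resize(f["img"][220:340,340:480],None,fx=4,fy=4,interpolation=2))
E
```

```text
clock: 6.4
eef_pos: [466.1, -338.1, 238.2]
tcp_rot: [3.136, -0.007, 0.035]
contact_force: [0.1, -0.2, -0.0]
opening: 0.294
grasp_force: 39.5
39.49980318546295
14 rows: d[m] [ 0.0126 -0.0052  0.0077] rot[deg] [ 1.61  1.73 -5.86] | 15.7
[ 466.1006786  -338.07959819  238.22121252] [ 552.25552463 -165.37578296  182.86087063]
```

View pics/lift.png

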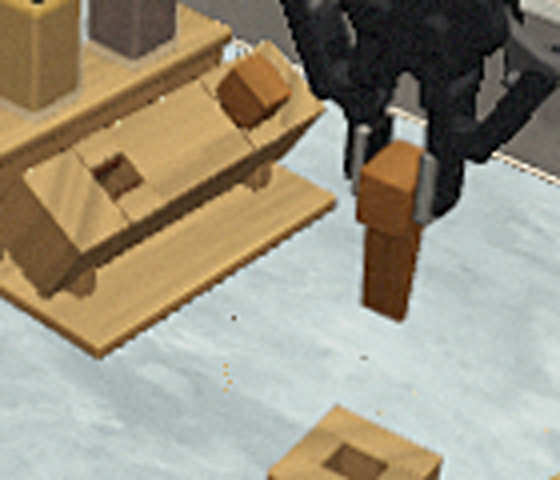

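The wedge is held upright and clear of the block. In this crop the empty slot is at (117,175) and the block is at (355,440). Next I'll turn the wedge to the rail's pose.

```bash
python3 -m inch '[[0.0126,-0.0052,0.0077,1.61,1.73,-5.86,1],[0.0126,-0.0052,0.0077,1.61,1.73,-5.86,1],[0.0126,-0.0052,0.0077,1.61,1.73,-5.86,1],[0.0126,-0.0052,0.0077,1.61,1.73,-5.86,1],[0.0126,-0.0052,0.0077,1.61,1.73,-5.86,1],[0.0126,-0.0052,0.0077,1.61,1.73,-5.86,1],[0.0126,-0.0052,0.0077,1.61,1.73,-5.86,1]]' | sed -n 2p; python3 -m inch '[[0.0126,-0.0052,0.0077,1.61,1.73,-5.86,1],[0.0126,-0.0052,0.0077,1.61,1.73,-5.86,1],[0.0126,-0.0052,0.0077,1.61,1.73,-5.86,1],[0.0126,-0.0052,0.0077,1.61,1.73,-5.86,1],[0.0126,-0.0052,0.0077,1.61,1.73,-5.86,1],[0.0126,-0.0052,0.0077,1.61,1.73,-5.86,1],[0.0126,-0.0052,0.0077,1.61,1.73,-5.86,1],[0,0,0,0,0,0,1]]'
python3 - <<'E'
from plan import *
from rig import eyes
import cv2
plan(SLOT+RZ*(23+58),RAIL,2)
fs=[cv2.resize(eyes.grab_frame(n)["img"][y:y+100,x:x+100],(400,400),interpolation=2) for n,x,y in(("scene",330,200),("top",320,170))]
cv2.imwrite("pics/pre.png",np.hstack(fs))
E
```

```text
eef_pos: [535.5, -268.2, 188.6]
clock: 7.95
eef_pos: [548.2, -162.1, 174.4]
tcp_rot: [-3.129, -0.53, 1.501]
contact_force: [0.0, -0.7, -0.6]
opening: 0.292
grasp_force: 39.5
2 rows: d[m] [0.0008 0.0022 0.0116] rot[deg] [-0.31 -0.19 -0.08] | 11.8
```

View pics/pre.png

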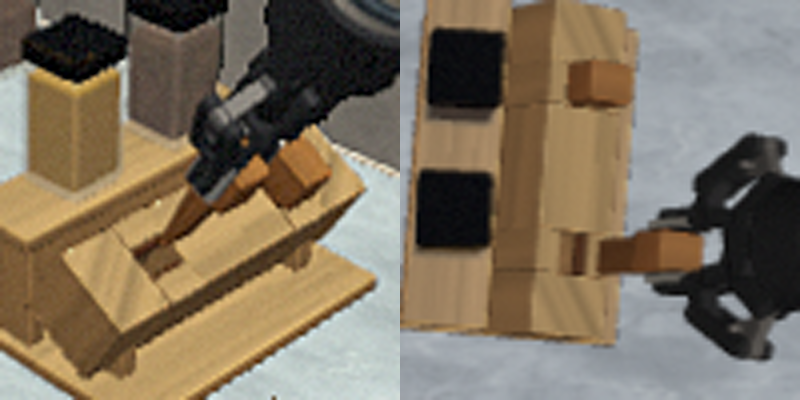

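The blade tip points at the slot in both views (scene crop (155,245); top crop (605,253) against the slot at (575,253)). Next I'll insert it in steps and watch the force.

```bash
python3 -m inch '[[0.0008,0.0022,0.0116,-0.31,-0.19,-0.08,1],[0.0008,0.0022,0.0116,-0.31,-0.19,-0.08,1],[0,0,0,0,0,0,1]]'
python3 - <<'E'
from plan import *
plan(SLOT+RZ*(23+35),RAIL,4)
E
```

```text
clock: 8.35
eef_pos: [553.7, -149.7, 155.5]
tcp_rot: [3.14, -0.522, 1.503]
contact_force: [-0.5, 0.6, -0.7]
opening: 0.293
grasp_force: 39.5
4 rows: d[m] [ 0.     -0.0001  0.0059] rot[deg] [ 0.03  0.03 -0.02] | 5.9
```

```bash
python3 -m inch '[[0,0,0.006,0,0,0,1],[0,0,0.006,0,0,0,1],[0,0,0.006,0,0,0,1],[0,0,0.006,0,0,0,1],[0,0,0,0,0,0,1]]'
python3 - <<'E'
from plan import *
plan(SLOT+RZ*(23+16),RAIL,3)
E
```

```text
clock: 8.85
eef_pos: [555.0, -138.4, 135.5]
tcp_rot: [3.139, -0.522, 1.504]
contact_force: [-0.5, 1.1, -0.4]
opening: 0.296
grasp_force: 39.5
3 rows: d[m] [ 0.0001 -0.0003  0.0065] rot[deg] [ 0.05  0.04 -0.01] | 6.5
```

```bash
python3 -m inch '[[0,0,0.006,0,0,0,1],[0,0,0.006,0,0,0,1],[0,0,0.005,0,0,0,1],[0,0,0,0,0,0,1]]'
python3 - <<'E'
from plan import *
s=r.sense();d=s["eef_pos"]-SLOT;print((d@RZ).round(1),(d@RX).round(1),(d@RY).round(1), (s["contact_force"]@RZ).round(1))
E
```

```text
clock: 9.25
eef_pos: [555.9, -129.7, 121.1]
tcp_rot: [3.139, -0.522, 1.504]
contact_force: [0.7, 3.0, -0.7]
opening: 0.293
grasp_force: 39.4
41.6 0.1 -1.3 -2.1
```

```bash
python3 -m inch '[[0,0,0.0025,0,0,0,1],[0,0,0.0015,0,0,0,1],[0,0,0,0,0,0,1]]';  python3 -m inch '[[0,0,0,0,0,0,-0.3],[0,0,0,0,0,0,-0.3],[0,0,0,0,0,0,-0.3],[0,0,0,0,0,0,-0.3],[0,0,-0.01,0,0,0,-0.3],[0,0,-0.02,0,0,0,-0.3],[0,0,-0.04,0,0,0,-0.3],[0,0,-0.04,0,0,0,-0.3]]'
python3 - <<'E'
from plan import *
from rig import eyes
import cv2
fs=[cv2.resize(eyes.grab_frame(n)["img"][y:y+100,x:x+100],(400,400),interpolation=2) for n,x,y in(("scene",330,200),("top",320,170))]
cv2.imwrite("pics/rel.png",np.hstack(fs))
E
```

```text
clock: 9.55
eef_pos: [556.2, -128.1, 118.4]
tcp_rot: [3.138, -0.522, 1.504]
contact_force: [-0.2, 3.9, 2.1]
opening: 0.29
grasp_force: 39.7
clock: 10.35
eef_pos: [551.6, -183.8, 214.8]
tcp_rot: [3.139, -0.521, 1.504]
contact_force: [0.4, -0.7, 0.9]
opening: 0.652
grasp_force: 0.0
```

View pics/rel.png

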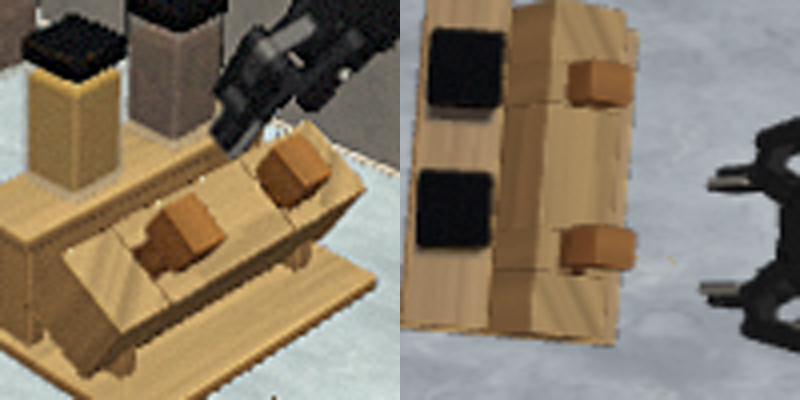

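The wedge stands loose in the slot, head at scene crop (185,230), standing a little proud of the seated one at (295,172). Next is the mallet.

```bash
python3 - <<'E'
from plan import *
a=plan([440,-160,275],down(86.2),7)
plan([439.5,317,275],down(86.2),12,a)
E
```

```text
7 rows: d[m] [ 0.005  -0.0165 -0.0071] rot[deg] [ 0.09 -4.23 -0.01] | 18.6
12 rows: d[m] [ 0.0397 -0.0027 -0.    ] rot[deg] [0. 0. 0.] | 39.8
```

```bash
python3 -m inch '[[0.005,-0.0165,-0.0071,0.09,-4.23,0,-1],[0.005,-0.0165,-0.0071,0.09,-4.23,0,-1],[0.005,-0.0165,-0.0071,0.09,-4.23,0,-1],[0.005,-0.0165,-0.0071,0.09,-4.23,0,-1],[0.005,-0.0165,-0.0071,0.09,-4.23,0,-1],[0.005,-0.0165,-0.0071,0.09,-4.23,0,-1],[0.005,-0.0165,-0.0071,0.09,-4.23,0,-1]]' | sed -n 2,3p; python3 -m inch '[[0.0397,-0.0027,0,0,0,0,-1],[0.0397,-0.0027,0,0,0,0,-1],[0.0397,-0.0027,0,0,0,0,-1],[0.0397,-0.0027,0,0,0,0,-1],[0.0397,-0.0027,0,0,0,0,-1],[0.0397,-0.0027,0,0,0,0,-1]]' | sed -n 2,3p;python3 -m inch '[[0.0397,-0.0027,0,0,0,0,-1],[0.0397,-0.0027,0,0,0,0,-1],[0.0397,-0.0027,0,0,0,0,-1],[0.0397,-0.0027,0,0,0,0,-1],[0.0397,-0.0027,0,0,0,0,-1],[0.0397,-0.0027,0,0,0,0,-1],[0,0,0,0,0,0,-1]]'
python3 - <<'E'
from plan import *
plan([439.5,317,175],down(86.2),3)
E
```

```text
eef_pos: [437.4, -157.0, 271.4]
tcp_rot: [-3.135, -0.001, 1.505]
eef_pos: [437.1, 83.3, 272.1]
tcp_rot: [-3.135, -0.004, 1.505]
clock: 12.45
eef_pos: [436.9, 324.5, 273.1]
tcp_rot: [-3.135, -0.006, 1.508]
contact_force: [0.7, 0.7, -0.2]
opening: 0.999
grasp_force: 0.0
3 rows: d[m] [-0.0026  0.0012  0.0327] rot[deg] [-0.13 -0.12  0.07] | 32.8
```

```bash
python3 -m inch '[[-0.0026,0.0012,0.0327,-0.13,-0.12,0.07,-1],[-0.0026,0.0012,0.0327,-0.13,-0.12,0.07,-1],[-0.0026,0.0012,0.0327,-0.13,-0.12,0.07,-1],[0,0,0,0,0,0,-1]]'
python3 - <<'E'
from plan import *
from rig import eyes
import cv2
plan([439.5,317,100],down(86.2),3)
fs=[cv2.resize(eyes.grab_frame(n)["img"][y:y+100,x:x+100],(400,400),interpolation=2) for n,x,y in(("scene",170,160),("top",150,225))]
cv2.imwrite("pics/mal.png",np.hstack(fs))
E
```

```text
clock: 12.85
eef_pos: [437.2, 310.4, 171.3]
tcp_rot: [-3.135, 0.007, 1.501]
contact_force: [-0.2, 0.2, -0.3]
opening: 1.003
grasp_force: 0.0
3 rows: d[m] [0.0024 0.0007 0.0237] rot[deg] [-0.12  0.13 -0.06] | 23.9
```

View pics/mal.png

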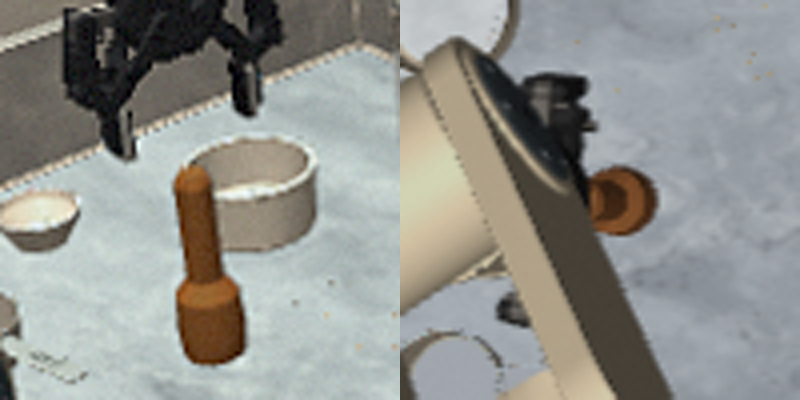

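The open fingers at crop (122,150) and (247,105) straddle the handle top at (193,172) centrally. Going down.

```bash
python3 -m inch '[[0.0024,0.0007,0.0237,-0.12,0.13,0,-1],[0.0014,0.0007,0.0237,-0.12,0.13,0,-1],[0.0014,0.0007,0.0237,-0.12,0.13,0,-1],[0,0,0,0,0,0,-1]]'; python3 -m inch '[[0,0,0,0,0,0,1],[0,0,0,0,0,0,1],[0,0,0,0,0,0,1],[0,0,0,0,0,0,1],[0,0,0,0,0,0,1],[0,0,0,0,0,0,1],[0,0,0,0,0,0,1],[0,0,0,0,0,0,1]]' 100
```

```text
clock: 13.35
eef_pos: [441.9, 317.6, 103.5]
tcp_rot: [3.137, -0.004, 1.501]
contact_force: [0.3, -0.0, 0.3]
opening: 1.003
grasp_force: 0.0
clock: 14.15
eef_pos: [442.6, 318.2, 105.0]
tcp_rot: [3.135, -0.006, 1.502]
contact_force: [-1.7, -1.1, 8.0]
opening: 0.282
grasp_force: 96.9
```

```bash
python3 -m inch '[[0,0,-0.01,0,0,0,1],[0,0,-0.03,0,0,0,1],[0,0,-0.04,0,0,0,1],[0,0,-0.04,0,0,0,1],[0,0,-0.04,0,0,0,1],[0,0,-0.04,0,0,0,1],[0,0,0,0,0,0,1]]'
python3 - <<'E'
from plan import *
a=plan([440,-230,300],down(86.2),14)
plan(SLOT+RZ*188,RAIL,7,a)
E
```

```text
clock: 14.85
eef_pos: [443.1, 318.4, 310.3]
tcp_rot: [3.128, -0.011, 1.502]
contact_force: [0.7, 0.2, -2.0]
opening: 0.28
grasp_force: 97.8
14 rows: d[m] [-0.0391  0.0024  0.0005] rot[deg] [ 0.05 -0.04 -0.01] | 39.2
7 rows: d[m] [0.0032 0.0154 0.0085] rot[deg] [0.   4.29 0.  ] | 17.8
```

```bash
python3 -m inch '[[-0.0391,0.0024,0,0,0,0,1],[-0.0391,0.0024,0,0,0,0,1],[-0.0391,0.0024,0,0,0,0,1],[-0.0391,0.0024,0,0,0,0,1],[-0.0391,0.0024,0,0,0,0,1],[-0.0391,0.0024,0,0,0,0,1],[-0.0391,0.0024,0,0,0,0,1]]' | sed -n 2,3p; python3 -m inch '[[-0.0391,0.0024,0,0,0,0,1],[-0.0391,0.0024,0,0,0,0,1],[-0.0391,0.0024,0,0,0,0,1],[-0.0391,0.0024,0,0,0,0,1],[-0.0391,0.0024,0,0,0,0,1],[-0.0391,0.0024,0,0,0,0,1],[-0.0391,0.0024,0,0,0,0,1],[0,0,0,0,0,0,1]]' | sed -n 2,3p;
python3 - <<'E'
from plan import *
plan(SLOT+RZ*188,RAIL,7)
E
```

```text
eef_pos: [438.0, 41.2, 302.4]
tcp_rot: [3.136, -0.005, 1.502]
eef_pos: [436.1, -235.1, 301.0]
tcp_rot: [3.136, -0.004, 1.498]
7 rows: d[m] [0.0039 0.0159 0.0088] rot[deg] [ 0.06  4.26 -0.04] | 18.6
```

```bash
python3 -m inch '[[0.0039,0.0159,0.0088,0.06,4.26,-0.04,1],[0.0039,0.0159,0.0088,0.06,4.26,-0.04,1],[0.0039,0.0159,0.0088,0.06,4.26,-0.04,1],[0.0039,0.0159,0.0088,0.06,4.26,-0.04,1],[0.0039,0.0159,0.0088,0.06,4.26,-0.04,1],[0.0039,0.0159,0.0088,0.06,4.26,-0.04,1],[0.0039,0.0159,0.0088,0.06,4.26,-0.04,1],[0,0,0,0,0,0,1]]'
python3 - <<'E'
from plan import *
from rig import eyes
import cv2
plan(SLOT+RZ*168,RAIL,2)
fs=[cv2.resize(eyes.grab_frame(n)["img"][y:y+100,x:x+100],(400,400),interpolation=2) for n,x,y in(("scene",330,200),("top",320,170))]
cv2.imwrite("pics/pre2.png",np.hstack(fs))
E
```

```text
clock: 17.15
eef_pos: [550.8, -198.4, 246.1]
tcp_rot: [-3.138, -0.529, 1.506]
contact_force: [0.0, -0.8, -2.4]
opening: 0.283
grasp_force: 97.8
2 rows: d[m] [-0.0015 -0.0003  0.0081] rot[deg] [-0.13 -0.14  0.04] | 8.3
```

View pics/pre2.png

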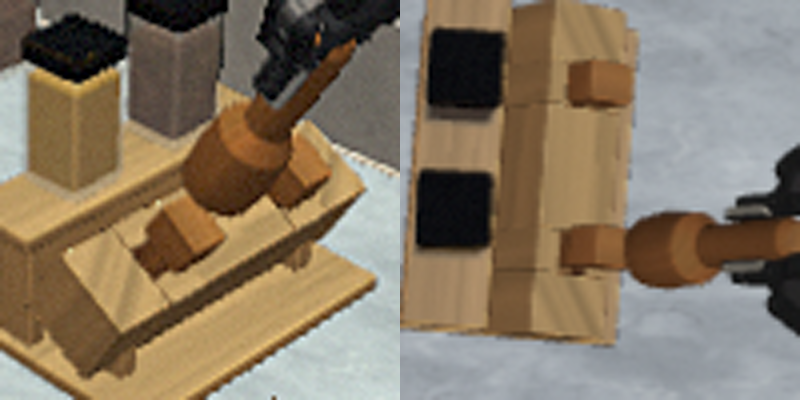

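The mallet foot, top crop (665,250), is lined up with the wedge head at (595,248) along the slant. Now the first tap.

```bash
cat > st.py <<'E'
from plan import *
s=r.sense();d=s["eef_pos"]-SLOT
print("RZ %.1f RX %.1f RY %.1f  F_RZ %.1f"%(d@RZ,d@RX,d@RY,s["contact_force"]@RZ),s["contact_force"].round(1),s["grasp_force"])
E
python3 -m inch '[[-0.0015,0,0.008,-0.13,-0.14,0,1],[-0.0015,0,0.008,-0.13,-0.14,0,1],[0,0,0,0,0,0,1]]' | sed -n 3p; python3 st.py; python3 -m inch '[[0,0,0.004,0,0,0,1],[0,0,0.004,0,0,0,1],[0,0,0,0,0,0,1]]' | sed -n 3p;python3 st.py
```

```text
tcp_rot: [3.138, -0.52, 1.508]
RZ 169.6 RX 1.2 RY 0.5  F_RZ -1.9 [ 0.1  0.2 -2.1] 97.87882619420998
tcp_rot: [3.138, -0.521, 1.508]
RZ 162.1 RX 0.8 RY -0.2  F_RZ -2.0 [-0.6 -0.  -2.4] 97.8807939752005
```

Now tap: drive in, back off, repeat.

```bash
python3 -m inch '[[0,0,0.005,0,0,0,1],[0,0,0.003,0,0,0,1],[0,0,0,0,0,0,1]]' >/dev/null; python3 st.py; python3 -m inch '[[0,0,-0.012,0,0,0,1],[0,0,0,0,0,0,1]]' >/dev/null;python3 st.py;  python3 -m inch '[[0,0,0.008,0,0,0,1],[0,0,0.006,0,0,0,1],[0,0,0.003,0,0,0,1],[0,0,0,0,0,0,1]]' >/dev/null; python3 st.py
```

```text
RZ 154.0 RX 0.7 RY -0.3  F_RZ -0.9 [-0.  -0.1 -1.1] 97.88004284142517
RZ 168.6 RX 0.6 RY -1.4  F_RZ -1.3 [ 0.5  0.3 -1.3] 97.8628472413402
RZ 148.8 RX 0.9 RY -0.3  F_RZ -0.8 [-0.3 -0.9 -1.4] 97.82925648498349
```

```bash
for i in 1 2 3; do python3 -m inch '[[0,0,0.002,0,0,0,1],[0,0,0,0,0,0,1]]' >/dev/null; python3 st.py; done
```

```text
RZ 147.8 RX 0.9 RY -0.8  F_RZ -0.1 [-0.4 -0.1 -0.2] 98.03057734505273
RZ 146.0 RX 0.9 RY -0.9  F_RZ 3.7 [ 0.7 -0.9  3.8] 98.41707056388259
RZ 144.0 RX 0.9 RY -0.9  F_RZ 4.5 [ 0.2 -0.6  4.9] 98.4481948823668
```

```bash
for i in 1 2 3; do python3 -m inch '[[0,0,0.002,0,0,0,1],[0,0,0,0,0,0,1]]' >/dev/null; python3 st.py; done
```

```text
RZ 142.1 RX 1.0 RY -0.9  F_RZ 5.2 [ 0.3 -0.8  5.5] 98.5504379379563
RZ 140.2 RX 1.1 RY -0.9  F_RZ 6.8 [ 0.4 -0.7  7.4] 98.64684639265761
RZ 138.3 RX 1.2 RY -1.0  F_RZ 7.2 [ 0.5 -1.2  7.6] 98.76892407657579
```

```bash
for i in 1 2 3; do python3 -m inch '[[0,0,0.002,0,0,0,1],[0,0,0,0,0,0,1]]' >/dev/null; python3 st.py; done
```

```text
RZ 136.4 RX 1.3 RY -1.0  F_RZ 7.9 [-0.4 -0.8  8.6] 98.88739289017394
RZ 135.2 RX 1.4 RY -1.0  F_RZ 14.0 [-1.4 -2.4 14.7] 99.83417843235657
RZ 135.1 RX 1.3 RY -1.3  F_RZ 28.4 [-6.9 -9.6 27. ] 102.0741133587535
```

A sharp stop at RZ 135, about 30 N. Next I'll back off and check the head height against the seated wedge.

```bash
python3 -m inch '[[0,0,-0.006,0,0,0,1],[0,0,-0.02,0,0,0,1],[0,0,-0.04,0,0,0,1],[0,0,-0.04,0,0,0,1],[0,0,-0.02,0,0,0,1],[0,0,0,0,0,0,1]]'|sed -n 2,4p
python3 - <<'E'
from plan import *
from h import *
from rig import eyes
np.set_printoptions(precision=1,suppress=True)
s=r.sense();d=s["eef_pos"]-SLOT; print("RZ",d@RZ)
fs=[]
for n,x,y in(("scene",330,180),("top",320,170)):
    f=eyes.grab_frame(n)
    fs.append(cv2.resize(f["img"][y:y+100,x:x+100],(400,400),interpolation=2))
    g=lambda X:((proj(f,X)-[x,y]+.5)*4-.5)
    for h in(30,43):
        c=[SLOT+RZ*h+RX*a+RY*b for a,b in((17,13),(17,-13),(-17,-13),(-17,13))]
        print(n,"head",h,g(c).tolist() if 0 else g(c).round().tolist())
    c=[SLOT-110*RY+RZ*30+RX*a+RY*b for a,b in((17,13),(17,-13),(-17,-13),(-17,13))]
    print(n,"seated",g(c).round().tolist())
    print(n,"foot if 105 / 92",g([s["eef_pos"]-RZ*105,s["eef_pos"]-RZ*92]).round().tolist())
cv2.imwrite("pics/home.png",np.hstack(fs))
E
```

```text
eef_pos: [548.5, -238.5, 310.6]
tcp_rot: [3.133, -0.518, 1.509]
contact_force: [0.1, -0.8, -1.2]
RZ 260.1722956566122
scene head 30 [[144.0, 295.0], [175.0, 278.0], [212.0, 323.0], [181.0, 341.0]]
scene head 43 [[153.0, 283.0], [185.0, 266.0], [222.0, 312.0], [191.0, 330.0]]
scene seated [[271.0, 226.0], [299.0, 210.0], [335.0, 253.0], [307.0, 269.0]]
scene foot if 105 / 92 [[276.0, 184.0], [287.0, 169.0]]
top head 30 [[178.0, 268.0], [181.0, 227.0], [224.0, 233.0], [221.0, 273.0]]
top head 43 [[190.0, 267.0], [193.0, 226.0], [236.0, 232.0], [234.0, 273.0]]
top seated [[191.0, 97.0], [194.0, 57.0], [237.0, 65.0], [234.0, 105.0]]
top foot if 105 / 92 [[326.0, 242.0], [341.0, 241.0]]
```

View pics/home.png

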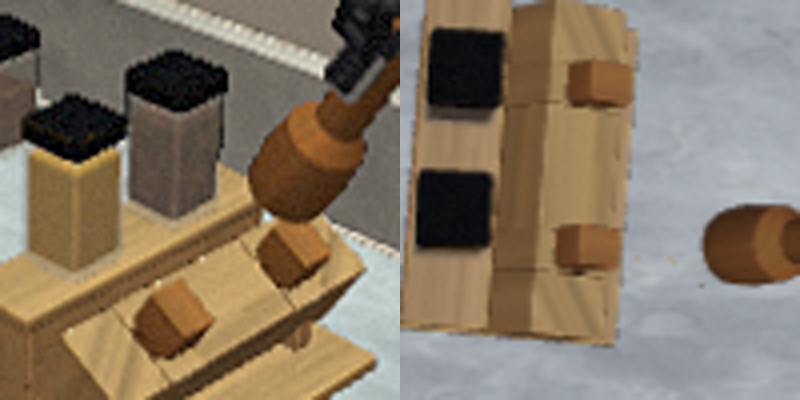

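The new head, scene crop (175,318) and top crop (587,247), matches both the predicted home outline and the seated wedge, so it is home. I also misstated the home position earlier: it is 30+105=135, which is exactly where it stopped. Next I'll take the mallet back.

```bash
python3 - <<'E'
from plan import *
T=Ro.from_euler('xyz',[3.135,-.006,1.502])
a=plan([440,-240,310],T,7)
plan([441.5,318,310],T,14,a)
E
```

```text
7 rows: d[m] [-0.0014 -0.0153 -0.0009] rot[deg] [-0.04 -4.21  0.02] | 15.4
14 rows: d[m] [ 0.0398 -0.0026  0.0002] rot[deg] [0. 0. 0.] | 39.9
```

```bash
python3 -m inch '[[-0.0014,-0.0153,-0.0009,-0.04,-4.21,0.02,1],[-0.0014,-0.0153,-0.0009,-0.04,-4.21,0.02,1],[-0.0014,-0.0153,-0.0009,-0.04,-4.21,0.02,1],[-0.0014,-0.0153,-0.0009,-0.04,-4.21,0.02,1],[-0.0014,-0.0153,-0.0009,-0.04,-4.21,0.02,1],[-0.0014,-0.0153,-0.0009,-0.04,-4.21,0.02,1],[-0.0014,-0.0153,-0.0009,-0.04,-4.21,0.02,1],[0,0,0,0,0,0,1]]' | sed -n 2,3p; python3 -m inch '[[0.0398,-0.0026,0,0,0,0,1],[0.0398,-0.0026,0,0,0,0,1],[0.0398,-0.0026,0,0,0,0,1],[0.0398,-0.0026,0,0,0,0,1],[0.0398,-0.0026,0,0,0,0,1],[0.0398,-0.0026,0,0,0,0,1],[0.0398,-0.0026,0,0,0,0,1]]' | sed -n 2,3p; python3 -m inch '[[0.0398,-0.0026,0,0,0,0,1],[0.0398,-0.0026,0,0,0,0,1],[0.0398,-0.0026,0,0,0,0,1],[0.0398,-0.0026,0,0,0,0,1],[0.0398,-0.0026,0,0,0,0,1],[0.0398,-0.0026,0,0,0,0,1],[0.0398,-0.0026,0,0,0,0,1],[0,0,0,0,0,0,1]]' | sed -n 2,3p
python3 - <<'E'
from plan import *
plan([441.5,318,125],Ro.from_euler('xyz',[3.135,-.006,1.502]),6)
E
```

```text
eef_pos: [437.9, -238.2, 309.4]
tcp_rot: [3.137, -0.006, 1.505]
eef_pos: [440.5, 40.8, 311.4]
tcp_rot: [3.136, -0.008, 1.503]
eef_pos: [441.3, 322.3, 312.4]
tcp_rot: [3.137, -0.007, 1.506]
6 rows: d[m] [-0.0009 -0.0001  0.0312] rot[deg] [-0.02 -0.01  0.04] | 31.2
```

```bash
python3 -m inch '[[-0.0009,0,0.0312,0,0,0,1],[-0.0009,0,0.0312,0,0,0,1],[-0.0009,0,0.0312,0,0,0,1],[-0.0009,0,0.0312,0,0,0,1],[-0.0009,0,0.0312,0,0,0,1],[-0.0009,0,0.0312,0,0,0,1],[0,0,0,0,0,0,1]]' |sed -n 2,4p;  python3 -m inch '[[0,0,0.008,0,0,0,1],[0,0,0.006,0,0,0,1],[0,0,0,0,0,0,1]]' |sed -n 2,4p
```

```text
eef_pos: [440.1, 311.2, 122.3]
tcp_rot: [-3.141, -0.001, 1.502]
contact_force: [-0.6, -0.1, -1.6]
eef_pos: [443.5, 313.7, 113.3]
tcp_rot: [3.133, -0.007, 1.502]
contact_force: [1.5, 0.0, -1.9]
```

```bash
for i in 1 2; do python3 -m inch '[[0,0,0.002,0,0,0,1],[0,0,0.002,0,0,0,1],[0,0,0,0,0,0,1],[0,0,0,0,0,0,1]]' |sed -n 2,4p; done
```

```text
eef_pos: [443.4, 313.6, 109.3]
tcp_rot: [3.133, -0.006, 1.502]
contact_force: [1.0, 0.5, -0.7]
eef_pos: [443.4, 313.6, 105.0]
tcp_rot: [3.134, -0.006, 1.502]
contact_force: [-0.1, -0.1, -0.5]
```

```bash
python3 -m inch '[[0,0,0.001,0,0,0,1],[0,0,0,0,0,0,1]]' |sed -n 2,4p; python3 -m inch '[[0,0,0,0,0,0,0.2],[0,0,0,0,0,0,0],[0,0,0,0,0,0,-0.3],[0,0,0,0,0,0,-0.6],[0,0,0,0,0,0,-1],[0,0,0,0,0,0,-1],[0,0,0,0,0,0,-1],[0,0,0,0,0,0,-1]]'; python3 -m inch '[[0,0,-0.01,0,0,0,-1],[0,0,-0.03,0,0,0,-1],[0,0,-0.04,0,0,0,-1],[0,0,-0.04,0,0,0,-1],[0,0,-0.04,0,0,0,-1],[0,0,0,0,0,0,-1]]'
python3 - <<'E'
from h import *
from rig import eyes
np.set_printoptions(precision=1,suppress=True)
m=[443,314]
f=eyes.grab_frame("scene");print(proj(S,[[*m,0],[*m,140]]))
h=cv2.cvtColor(f["img"],cv2.COLOR_BGR2HSV)[192:258,205:240]
c=max(cv2.findContours(((h[...,0]<15)&(h[...,1]>130)).astype(np.uint8),0,2)[0],key=cv2.contourArea)+[205,192]
c=c.reshape(-1,2);print(c.min(0),c.max(0),cv2.minAreaRect(c.astype(np.float32)))
# changes elsewhere: riser/jars (minus wedge), ramekin, labels
g=eyes.grab_frame("top")
for n,a,b,x0,y0,x1,y1 in(("jars S",f,S,335,190,390,250),("ramekin S",f,S,232,190,252,225),("labels T",g,T,460,222,490,250),("jars T",g,T,322,175,345,235)):
    print(n,cv2.absdiff(a["img"],b["img"])[y0:y1,x0:x1].mean().round(2))
E
```

```text
eef_pos: [443.6, 313.8, 104.9]
tcp_rot: [3.133, -0.007, 1.502]
contact_force: [-3.4, -0.3, 11.4]
clock: 26.35
eef_pos: [443.4, 313.5, 104.0]
tcp_rot: [3.134, -0.006, 1.502]
contact_force: [-0.1, 0.5, -0.4]
opening: 1.002
grasp_force: 0.0
clock: 26.95
eef_pos: [444.4, 314.3, 270.5]
tcp_rot: [3.126, -0.012, 1.502]
contact_force: [0.2, -0.1, 0.3]
opening: 1.002
grasp_force: 0.0
[[224.5 246.7]
 [218.3 202.1]]
[216 203] [232 250] ((222.7230987548828, 226.78463745117188), (47.13319778442383, 15.628376007080078), 82.87498474121094)
jars S 4.6
ramekin S 4.97
labels T 1.7
jars T 1.75
```

```bash
python3 -c "
from rig import r
print(r.sign_off())"
```

```text
the job is handed in; nothing more can be done
None
```

The wedge is home: it stopped hard under the mallet foot at about 30 N, and its head matches the seated wedge in both views. The mallet stands upright on its thick end again about 5 mm from where it started, the jars, ramekin and label roll were not touched, and the job was handed in at about 27 s of the 72 s.

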